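# Stow the fittings on the chart table

## Task

Sort the loose things on the chart table into their teak trays: the two steel horn cleats go into the tray with two long bays, one cleat in each bay and lying lengthwise on its foot; the two brass hose tails go into the tray with two square bays, one standing upright in each; and the steel compass goes upright inside the round holder. Set each down flat on the bottom, and leave the glass tumbler standing where it is.

Things in the scene. Friction and masses are not known exactly. Their poses are not given: they have to be found in the camera images.
- cleat_a: One of two alike: stainless horn cleat, standing on its foot: foot plate 60 x 20 x 5 mm, two short legs, and on top a bar 84 mm long along its x axis with flat sides 14 mm apart (along y) over the middle 56 mm, from 25 to 35 mm height. Origin: centre of the underside; z up. The same turned half round. About 0.14 kg.
- cleat_b: One of two alike: stainless horn cleat, standing on its foot: foot plate 60 x 20 x 5 mm, two short legs, and on top a bar 84 mm long along its x axis with flat sides 14 mm apart (along y) over the middle 56 mm, from 25 to 35 mm height. Origin: centre of the underside; z up. The same turned half round. About 0.14 kg.
- hosetail_a: One of two alike: brass hose tail, standing on its round foot: foot 32 mm across and 8 mm high, hexagon about 31 mm across corners up to 18 mm, then a plain round ribbed barb about 19 mm thick up to 54 mm height. Origin: centre of the underside; z is its axis, up. About 0.11 kg.
- hosetail_b: One of two alike: brass hose tail, standing on its round foot: foot 32 mm across and 8 mm high, hexagon about 31 mm across corners up to 18 mm, then a plain round ribbed barb about 19 mm thick up to 54 mm height. Origin: centre of the underside; z is its axis, up. About 0.11 kg.
- compass: steel compass on a rubber foot: an upright drum 56 mm across and 34 mm high with a pale dial and needle on top. Origin: centre of the underside; z up. About 0.22 kg.
- long_tray: teak tray with two long bays, 96 mm (its x) by 108 mm (its y) outside. Each bay is 88 mm long along x and 48 mm wide along y. Walls and the divider are 4 mm thick and rise to 12 mm above the table, floor 4 mm above the table. Fixed. Origin: centre of the underside, on the table; the bay centres lie at y = +26 and -26 mm, x = 0.
- square_tray: teak tray with two square bays, 68 mm (its x) by 132 mm (its y) outside. Each bay is 60 by 60 mm. Walls and the divider are 4 mm thick and rise to 12 mm above the table, floor 4 mm above the table. Fixed. Origin: centre of the underside, on the table; the bay centres lie at y = +32 and -32 mm, x = 0.
- round_holder: teak ring, 104 mm across outside, 84 mm inside, 8 mm high, open below so that what is set in it stands on the table. Fixed. Origin: centre of the ring, on the table.
- tumbler: clear glass tumbler, 70 mm across the rim, 80 mm high, standing; not to be moved. Origin: centre of its underside.
There are look-alikes about, which are no part of the job. Leave any turquoise look-alike of the hosetail_a alone.

How it is judged:
By the outcome, as a careful person would: the job done as asked, in the order asked, and still so for the second after the job is handed in, with the robot touching nothing.
It also fails if it takes over 112 s, if anything falls off the work surface, if the arm or the gripper's body presses on something with over 40 N, if the wrist force passes 120 N, or if a joint passes its speed limit or range.

## Robot

A 6-joint arm with a two-finger parallel gripper is mounted at the origin on the work surface. World frame = base frame: x ahead of the robot, y to its left, z up, the work surface at z = 0. Lengths are in mm, angles in rad, forces in N, time in s.
With the tool pointing down it reaches from about 275 to 750 mm from the base axis. Payload 10.2 kg.
Tool frame: the origin (TCP) lies on the centre line of the jaws, within the pads' length; the fingertips stand 19 mm ahead of it and the grasp point (between the pads) is the TCP; z points along the fingers, y is the line along which they close (so a half turn about z gives the same grasp; the last joint's range is limited). The gripper opens to 85 mm and grips with 20 to 120 N. Pads are 22 mm wide; open, the fingers measure 114 mm over their backs; the gripper's body (76 mm by 85 mm) begins 54 mm behind the grasp point. The pads swing forward as they close: fully open they stand 13 mm farther back than shut.
Start: joints at [1.067, 0.313, 1.498, -0, 1.331, -0.223], TCP at [145.503, 504.44, 250.294] pointing down, gripper open.
Joint ranges: [-2.94, 2.94], [-0.97, 2.17], [0.19, 2.56], [-1.23, 4.37], [0.02, 3.11], [-2.88, 2.88]. Speed limits (rad/s): [2.39, 2.39, 3.01, 3.14, 3.14, 3.14].

## Interface

Orientations are given as a unit quaternion [w, x, y, z].
In Python, from rig import sense, capture, finish_job, regions_of, mark_of gives the robot as it stands.
- The arm moves only by the tool jog_arm, never from a script. Its argument "series" is text: rows parted by semicolons, each of 7 numbers parted by spaces: the shift along the tool's x, y, z in units of 0.4 m (1.0 is 0.4 m), then the turn, a rotation vector about the tool's x, y, z in units of pi/2 rad (1.0 is pi/2 rad), then the opening, from -1 (shut) to 1 (fully open). A call has 1 to 20 rows; each row is the pose to reach, as a shift and turn from the pose commanded when the call began, along the tool's axes at that moment; what a row does not reach only later rows make up. A row lasts 1/8 s, in which the tool goes at most 62.5 mm and 10.7 degrees, less where a joint would pass 70% of its speed; a pose out of reach is approached as far as the arm can. A call with a number of a shift or a turn outside -1 to 1 is refused whole. A call with a gripper value outside its range is refused whole. The fingers move at their own pace and stop on an object; "grip_force" is the grip in N (left out, the last holds). Time passes only in rows, so rows that repeat a pose let the fingers close. It gives the time, the measured TCP pose, the force, the opening and the grip force at its end, in the units of the state.
- sense(): the state, without advancing time (a new reading comes with each control period).
- capture(name): name is "scene" or "top" or "wrist"; returns a dict with "img" (384x512x3 uint8, red, green, blue), "intrinsics" (3x3 intrinsics, pixels), "dist_coeffs" ([k1, k2, p1, p2, k3] as OpenCV has them; the pictures are not rectified), "R" (3x3) and "t" (3): a world point X has camera coordinates R X + t. Camera axes: x right, y down, z forward; pixel columns grow to the right and rows downward; lengths in mm; the calibration is good to about 2 mm. A picture is of the moment at which its call begins. There is no depth.
- finish_job(): hands the job in; it is judged then, once.
Trained networks look in a picture, given as the dict that the camera call returned (one of the last four; its "shot" number tells which), for a name from the list of things; names that differ only in an ending like _2 or _b are one class to them, and where a whole thing is asked for, a point or a joint stands for the part that bears it (a point fixed in the world has none). Each returns a list of dicts, best first, with "confidence" (0 to 1); they miss things now and then, are a little off and sometimes report something else, mostly with a low value. They report only what shows in the picture. A call takes as long as a camera call. They do not tell look-alikes from the thing itself.
- regions_of(label, picture): "region" (384x512 bool, what is visible of it) and "point" ([row, column] in pixels, amid what is visible of it).
- mark_of(label, picture): "point" ([row, column] in pixels: a listed point, or the origin of a listed thing).
The state is a dict: "time_s": time; "joints": joint angles; "dq": joint speeds; "tau": joint torques, N m; "eef_pos": TCP position; "ee_rot": TCP orientation; "force": force on the tool from outside, world axes, zero at the start; "wrist_torque": the same for the moment, N m; "grip_width": opening from 0.0 (shut) to 1.0 (fully open); "grip_force": force on a finger pad.
Only numpy, scipy, OpenCV 4.12 (cv2) and the standard library are available. Lean on these libraries where they do the work, as an engineer would, in place of code of your own. Each camera call takes 0.05 s, during which the arm holds its last target. There are 200 camera calls.

## Working session

There is one attempt and no reset: what is moved stays moved. The work goes in short steps, Python scripts to look and compute and a tool call to move; the robot and the scene stay as the last step left them, time stands still between calls to the robot, and variables do not carry over. Pictures are saved under pics/ and viewed, at most 14 in all, crops included, and the job is handed in when it is done.

Besides the shell and the picture viewer there is one more tool, called after "Call:" as a command line: name --argument value ..., lists and objects as JSON in quotes. jog_arm: Moves the arm, as the interface text tells. Shifts and turns lie within -1 to 1; 1 stands for 0.4 m of shift or pi/2 rad of turn. Its arguments: {"type":"object","properties":{"series":{"type":"string"},"grip_force":{"type":"number"}},"required":["series"]}

```bash
mkdir -p pics; ls; python3 - <<'E'
from rig import *
import cv2,numpy as np,pickle
s=sense();print(s)
for n in("top","scene"):
    c=capture(n);cv2.imwrite(f"pics/{n}0.png",cv2.cvtColor(c["img"],cv2.COLOR_RGB2BGR))
    print(n,c["intrinsics"],c["dist_coeffs"],c["R"],c["t"])
    for l in["cleat_a","hosetail_a","compass","long_tray","square_tray","round_holder","tumbler"]:
        print(l,[(np.round(m["point"]).tolist(),round(m["confidence"],2)) for m in mark_of(l,c)])
E
```

```text
pics
{'time_s': 0.0, 'joints': array([ 1.06660881e+00,  3.13416942e-01,  1.49840950e+00, -6.23519834e-06,
        1.33099746e+00, -2.23397139e-01]), 'dq': array([-0.00146367, -0.00031218,  0.00058922, -0.00063145, -0.00043834,
       -0.00037447]), 'tau': array([ 2.80089567e-03, -4.12270331e+01, -2.59735054e+01, -9.84315307e-05,
        4.26843268e-03,  4.63172626e-05]), 'eef_pos': array([145.38596845, 504.23446682, 249.7623605 ]), 'ee_rot': array([-2.16221301e-04,  1.39933666e-01,  9.90160689e-01, -5.76409195e-04]), 'force': array([-0.29990575,  0.74004622, -0.59810149]), 'wrist_torque': array([ 0.00896139,  0.03016664, -0.01483702]), 'grip_force': 0.0, 'grip_width': 0.9969700119169351}
top [[372.64093631   0.         257.85568652]
 [  0.         372.64093631 192.20123702]
 [  0.           0.           1.        ]] [-0.0461873  0.         0.         0.         0.       ] [[ 2.31781327e-02 -9.99714610e-01  5.78551300e-03]
 [-9.72134745e-01 -2.38882815e-02 -2.33202463e-01]
 [ 2.33274115e-01 -2.19100578e-04 -9.72410993e-01]] [   8.14108302  532.18542296 1004.29016596]
cleat_a [([222.0,
[... 463 characters left out ...]
5498688 196.54867967]
 [  0.           0.           1.        ]] [-0.00776017  0.          0.          0.          0.        ] [[ 0.89799931  0.43996443 -0.00534279]
 [ 0.2353681  -0.4905919  -0.83900027]
 [-0.3717514   0.75216414 -0.54410477]] [-467.31747213  -72.28988147 1030.2660505 ]
cleat_a [([242.0, 188.0], 0.84), ([181.0, 254.0], 0.72)]
hosetail_a [([294.0, 267.0], 0.92), ([195.0, 202.0], 0.74), ([215.0, 254.0], 0.68), ([229.0, 231.0], 0.55), ([212.0, 220.0], 0.49), ([156.0, 283.0], 0.27)]
compass [([194.0, 322.0], 0.76)]
long_tray [([318.0, 122.0], 0.81)]
square_tray [([233.0, 308.0], 0.84), ([154.0, 284.0], 0.7)]
round_holder [([153.0, 286.0], 0.48)]
tumbler [([360.0, 237.0], 0.96)]
```

```bash
python3 - <<'E'
import cv2
a=cv2.imread("pics/top0.png")[110:290,110:430];cv2.imwrite("pics/top0c.png",cv2.resize(a,(800,450),interpolation=cv2.INTER_CUBIC))
a=cv2.imread("pics/scene0.png");cv2.imwrite("pics/scene0c.png",cv2.resize(a,(800,600),interpolation=cv2.INTER_CUBIC))
E
```

```text
(no output)
```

View pics/top0c.png

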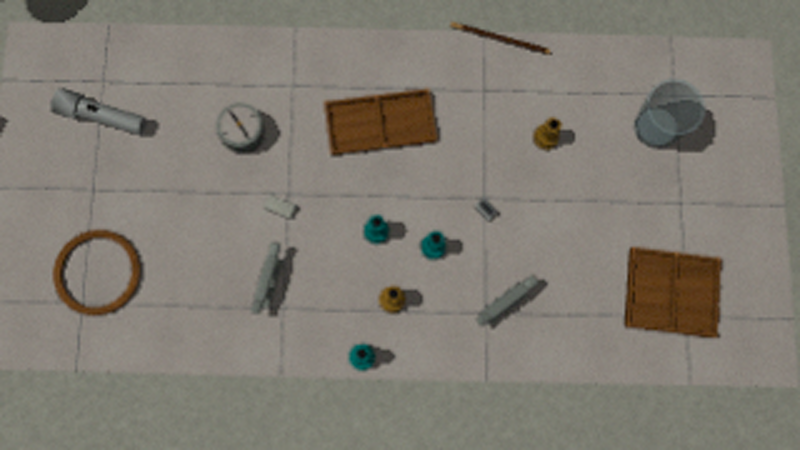

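View pics/scene0c.png

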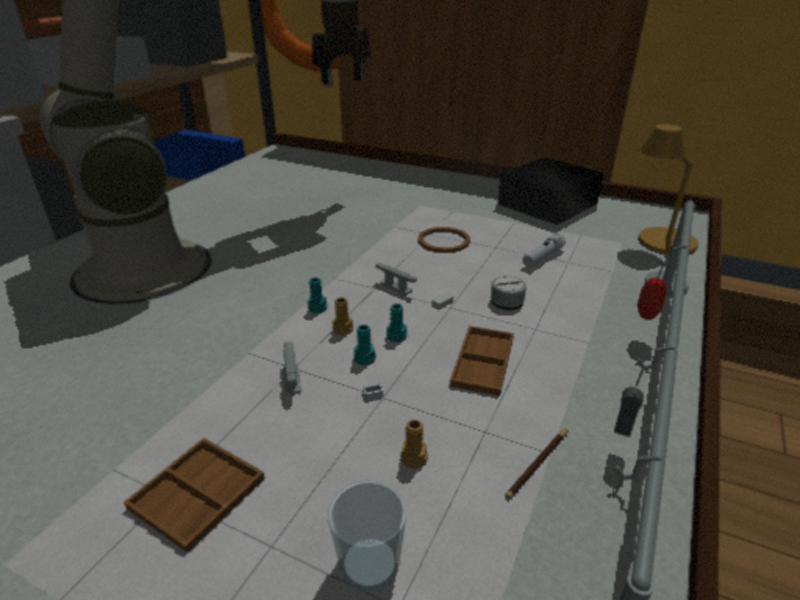

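Top full-image pixels (row, col):
- **Cleats:** (221,216) and (230,313). The small clips at (192,222) and (194,304) are not cleats.
- **Brass hose tails:** (230,267) and (163,329). The turquoise look-alikes at (201,260), (208,284) and (253,255) stay put.
- **Compass:** (161,207). The torch beside it at (155,150) is not the compass.
- **Trays, ring and tumbler:** long tray (226,379), square tray (159,263), ring (219,149), tumbler (162,372).

Next I fit the models to the network regions in both views.

```bash
cat > h.py <<'E'
import numpy as np,cv2
from scipy.optimize import minimize
def proj(c,X):
    X=np.asarray(X,float).reshape(-1,3)
    return cv2.projectPoints(X,cv2.Rodrigues(c["R"])[0],c["t"],c["intrinsics"],np.array(c["dist_coeffs"]))[0][:,0]
def back(c,rc,z):
    u=cv2.undistortPoints(np.array([[[rc[1],rc[0]]]],float),c["intrinsics"],np.array(c["dist_coeffs"]))[0,0]
    d=c["R"].T@np.array([u[0],u[1],1]);o=-c["R"].T@c["t"];return o+d*(z-o[2])/d[2]
def box(x,y,z0,z1,cx=0):return np.array([[cx+a*x/2,b*y/2,z] for a in(-1,1) for b in(-1,1) for z in(z0,z1)])
def cyl(d,z0,z1):
    t=np.linspace(0,2*np.pi,32);return np.array([[d/2*np.cos(a),d/2*np.sin(a),z] for a in t for z in(z0,z1)])
M={"cleat_a":[box(60,20,0,5),box(10,12,5,25,-16),box(10,12,5,25,16),box(84,12,26,35),box(56,14,25,35)],
"hosetail_a":[cyl(32,0,8),cyl(30,8,18),cyl(19,18,54)],"compass":[cyl(56,0,34)],"long_tray":[box(96,108,0,12)],
"square_tray":[box(68,132,0,12)],"round_holder":[cyl(104,0,8)],"tumbler":[cyl(70,0,80)]}
S=4
def mask(c,l,p):
    m=np.zeros((384*S,512*S),np.uint8);cs,sn=np.cos(p[2]),np.sin(p[2])
    for h in M[l]:
        X=np.c_[h[:,0]*cs-h[:,1]*sn+p[0],h[:,0]*sn+h[:,1]*cs+p[1],h[:,2]+(p[3] if len(p)>3 else 0)]
        q=(proj(c,X)+.5)*S
        cv2.fillConvexPoly(m,cv2.convexHull(np.round(q).astype(np.int32)),1)
    return m
def fill(r):
    k,_=cv2.findContours(r.astype(np.uint8),0,2);o=np.zeros(r.shape,np.uint8);cv2.drawContours(o,k,-1,1,-1);return o
def fit(l,obs,p0,yaws=(0,)):
    R=[(c,cv2.resize(cv2.GaussianBlur(fill(r).astype(np.float32),(0,0),.6),None,fx=S,fy=S)>.5) for c,r in obs]
    def f(p):
        e=0
        for c,r in R:
            m=mask(c,l,p)>0;e+=1-(m&r).sum()/max(1,(m|r).sum())
        return e/len(R)
    best=None
    for y in yaws:
        q=[p0[0],p0[1],y]
        s=np.array([q,[q[0]+8,q[1],y],[q[0],q[1]+8,y],[q[0],q[1],y+.25]])
        o=minimize(f,q,method="Nelder-Mead",options=dict(initial_simplex=s,maxiter=90,xatol=.05,fatol=1e-4))
        if best is None or o.fun<best.fun:best=o
    return best.x,best.fun
E
python3 - <<'E'
from rig import *
from h import *
T,C=capture("top"),capture("scene")
for l in M:
    rt,rc=regions_of(l,T),regions_of(l,C)
    for a in rt:
        if a["confidence"]<.3: continue
        w=back(T,a["point"],M[l][0][:,2].max())
        # matching scene region: contains projected point
        best=[b for b in rc if np.linalg.norm(proj(C,[w[0],w[1],15])[0][::-1]-b["point"])<15]
        col=T["img"][a["region"]].mean(0).round()
        ys=(0,) if l in("compass","round_holder","tumbler","hosetail_a") else (-1.2,-.6,0,.6,1.2)
        r=[]
        for o in ([(T,a["region"])],[(C,best[0]["region"])] if best else None):
            if o: x,f=fit(l,o,w,ys);r.append((x.round(2).tolist(),round(f,2)))
        print(l,np.round(a["point"]),round(a["confidence"],2),col,r)
E
```

```text
cleat_a [221. 217.] 0.68 [92. 95. 89.] [([452.2, 141.85, 2.9], np.float64(0.1)), ([448.53, 139.14, -0.31], np.float64(0.14))]
cleat_a [227. 312.] 0.59 [86. 90. 84.] [([432.36, -139.86, -0.9], np.float64(0.12)), ([430.33, -142.67, -0.9], np.float64(0.18))]
hosetail_a [162. 327.] 0.61 [83. 63. 28.] [([639.42, -192.38, 0.24], np.float64(0.08)), ([638.07, -195.9, 0.14], np.float64(0.09))]
hosetail_a [254. 254.] 0.56 [21. 78. 74.] [([363.34, 27.58, 0.28], np.float64(0.23)), ([363.13, 25.25, -0.05], np.float64(0.16))]
hosetail_a [205. 282.] 0.43 [22. 73. 69.] [([497.75, -54.33, 0.37], np.float64(0.07)), ([495.98, -57.53, 0.38], np.float64(0.06))]
hosetail_a [232. 266.] 0.4 [89. 68. 28.] [([433.72, -4.62, -0.11], np.float64(0.23)), ([429.64, -6.37, 0.22], np.float64(0.17))]
compass [162. 205.] 0.67 [107. 105.  98.] [([636.69, 183.0, 0.04], np.float64(0.03)), ([634.64, 180.5, 0.13], np.float64(0.07))]
long_tray [226. 379.] 0.91 [86. 55. 23.] [([449.96, -340.6, -0.1], np.float64(0.05)), ([447.75, -343.14, -0.1], np.float64(0.03))]
square_tray [159. 262.] 0.92 [89. 59. 29.] [([653.18, 13.43, 0.16], np.float64(0.04)), ([651.37, 10.13, 0.16], np.float64(0.04))]
round_holder [207. 144.] 0.89 [90. 61. 32.] [([457.87, 345.47, 0.77], np.float64(0.05))]
tumbler [153. 378.] 0.89 [80. 86. 85.] [([655.61, -332.54, 0.01], np.float64(0.22)), ([652.13, -327.82, 0.13], np.float64(0.14))]
```

Call:
jog_arm --series "-0.985 -0.663 0.25 0 0 0 0.05;-0.985 -0.663 0.25 0 0 0 0.05;-0.985 -0.663 0.25 0 0 0 0.05;-0.985 -0.663 0.25 0 0 0 0.05;-0.985 -0.663 0.25 0 0 0 0.05;-0.985 -0.663 0.25 0 0 0 0.05;-0.985 -0.663 0.25 0 0 0 0.05;-0.985 -0.663 0.25 0 0 0 0.05;-0.985 -0.663 0.25 0 0 0 0.05;-0.985 -0.663 0.25 0 0 0 0.05;-0.985 -0.663 0.25 0 0 0 0.05" --grip_force 40

```text
time_s: 2.98
eef_pos: [450.1, 141.3, 150.6]
ee_rot: [0.0, 0.139, 0.99, 0.0]
force: [0.1, 1.4, 0.5]
grip_width: 0.53
grip_force: 0.0
```

```bash
cat > plan.py <<'E'
import sys,numpy as np
from rig import sense
from scipy.spatial.transform import Rotation as Ro
# plan(x,y,z,angle of tool y) -> shifts/turn in jog units from the present pose
def plan(*ways):
    s=sense();w,x,y,z=s["ee_rot"];R=Ro.from_quat([x,y,z,w]).as_matrix();p=np.array(s["eef_pos"])
    print("t",s["time_s"],"pos",p.round(1),"yawY",round(np.arctan2(R[1,1],R[0,1]),3),"q6",s["joints"][5].round(2),"grip",round(s["grip_width"]*85,1))
    for a in ways:
        d=R.T@(np.array(a[:3])-p)/400
        t=a[3];ya=[np.cos(t),np.sin(t),0];za=[0,0,-1];xa=np.cross(ya,za)
        r=Ro.from_matrix(R.T@np.c_[xa,ya,za]).as_rotvec()/(np.pi/2)
        print(a,d.round(3),r.round(3),"rows",max(np.linalg.norm(d)*6.4,np.linalg.norm(r)*90/10.7).round(1))
E
python3 - <<'E'
from rig import *
from h import *
from plan import plan
c=capture("wrist");cv2.imwrite("pics/w1.png",cv2.cvtColor(c["img"],cv2.COLOR_RGB2BGR))
for a in regions_of("cleat_a",c):
    w=back(c,a["point"],30);print(a["confidence"],a["point"],w,a["region"].sum())
    if a["confidence"]>.4: print(fit("cleat_a",[(c,a["region"])],w,(-.6,-.3,0)))
plan((450.4,140.5,28,1.30))
E
```

```text
0.77 [184.5, 256.0] [447.72972783 144.14836829  30.        ] 1772
(array([ 4.50588243e+02,  1.39907191e+02, -2.42347375e-01]), np.float64(0.04572376214167262))
t 3.075 pos [450.2 141.2 150.6] yawY 1.292 q6 -1.24 grip 44.7
(450.4, 140.5, 28, 1.3) [-0.001 -0.002  0.306] [ 0.     0.    -0.005] rows 2.0
```

View pics/w1.png

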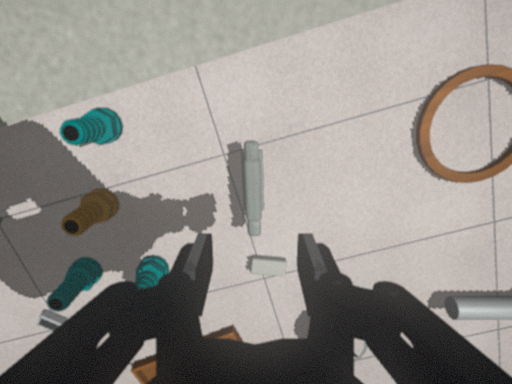

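The wrist view shows the cleat at about (188,253), centred ahead of the jaws, and the fit gives (450.6, 139.9). This agrees with the two-camera mean.

Call:
jog_arm --series "-0.001 -0.002 0.2 0 0 -0.02 0.05;-0.001 -0.002 0.28 0 0 -0.02 0.05;-0.001 -0.002 0.306 0 0 -0.02 0.05;-0.001 -0.002 0.306 0 0 -0.02 0.05;-0.001 -0.002 0.306 0 0 -0.02 -1;-0.001 -0.002 0.306 0 0 -0.02 -1;-0.001 -0.002 0.306 0 0 -0.02 -1;-0.001 -0.002 0.306 0 0 -0.02 -1;-0.001 -0.002 0.306 0 0 -0.02 -1;-0.001 -0.002 0.306 0 0 -0.02 -1;-0.001 -0.002 0.15 0 0 -0.02 -1;-0.001 -0.002 0.05 0 0 -0.02 -1;-0.001 -0.002 0.05 0 0 -0.02 -1" --grip_force 40

```text
time_s: 4.7
eef_pos: [452.1, 139.7, 133.3]
ee_rot: [0.003, 0.124, 0.992, 0.001]
force: [-0.5, 0.2, -2.4]
grip_width: 0.153
grip_force: 39.7
```

```bash
python3 - <<'E'
from plan import *
# long tray (448.9,-341.9) yaw -0.10 ; bay +26
c,s=np.cos(-.1),np.sin(-.1)
for k in(26,-26):
    b=np.array([448.9-s*k,-341.9+c*k]);print(b)
    plan((450,-100,130,1.47),(*b,130,1.471),(*b,33.5,1.471))
E
```

```text
[ 451.49566883 -316.0298917 ]
t 4.7 pos [452.1 139.7 133.3] yawY 1.322 q6 -1.27 grip 13.0
(450, -100, 130, 1.47) [-0.143 -0.582  0.008] [ 0.001  0.004 -0.095] rows 3.8
(np.float64(451.4956688328175), np.float64(-316.0298917027713), 130, 1.471) [-0.28  -1.104  0.008] [ 0.001  0.004 -0.095] rows 7.3
(np.float64(451.4956688328175), np.float64(-316.0298917027713), 33.5, 1.471) [-0.278 -1.105  0.249] [ 0.001  0.004 -0.095] rows 7.5
[ 446.30433117 -367.7701083 ]
t 4.7 pos [452.1 139.7 133.3] yawY 1.322 q6 -1.27 grip 13.0
(450, -100, 130, 1.47) [-0.143 -0.582  0.008] [ 0.001  0.004 -0.095] rows 3.8
(np.float64(446.30433116718245), np.float64(-367.77010829722866), 130, 1.471) [-0.299 -1.233  0.008] [ 0.001  0.004 -0.095] rows 8.1
(np.float64(446.30433116718245), np.float64(-367.77010829722866), 33.5, 1.471) [-0.297 -1.234  0.249] [ 0.001  0.004 -0.095] rows 8.3
```

Call:
jog_arm --series "-0.143 -0.582 0.008 0 0 -0.095 -1;-0.143 -0.582 0.008 0 0 -0.095 -1;-0.143 -0.582 0.008 0 0 -0.095 -1;-0.143 -0.582 0.008 0 0 -0.095 -1;-0.143 -0.582 0.008 0 0 -0.095 -1;-0.143 -0.582 0.008 0 0 -0.095 -1"

```text
time_s: 5.45
eef_pos: [448.2, -99.6, 126.4]
ee_rot: [-0.001, 0.05, 0.999, 0.0]
force: [-0.1, -0.4, -0.3]
grip_width: 0.152
grip_force: 39.9
```

```bash
python3 - <<'E'
from plan import *
plan((446.3,-367.8,130,1.471),(446.3,-367.8,33,1.471))
E
```

```text
t 5.45 pos [448.2 -99.6 126.4] yawY 1.47 q6 -1.95 grip 12.9
(446.3, -367.8, 130, 1.471) [-0.063 -0.668 -0.01 ] [ 0.001 -0.001 -0.   ] rows 4.3
(446.3, -367.8, 33, 1.471) [-0.063 -0.668  0.233] [ 0.001 -0.001 -0.   ] rows 4.5
```

Call:
jog_arm --series "-0.063 -0.668 -0.01 0 0 0 -1;-0.063 -0.668 -0.01 0 0 0 -1;-0.063 -0.668 -0.01 0 0 0 -1;-0.063 -0.668 -0.01 0 0 0 -1;-0.063 -0.668 -0.01 0 0 0 -1;-0.063 -0.668 -0.01 0 0 0 -1;-0.063 -0.668 0.05 0 0 0 -1;-0.063 -0.668 0.15 0 0 0 -1;-0.063 -0.668 0.15 0 0 0 -1;-0.063 -0.668 0.15 0 0 0 -1"

```text
time_s: 6.7
eef_pos: [447.9, -368.0, 68.5]
ee_rot: [0.001, 0.049, 0.999, -0.001]
force: [-0.1, -0.2, -1.7]
grip_width: 0.154
grip_force: 40.1
```

```bash
python3 - <<'E'
from plan import *
from rig import *
from h import *
plan((446.3,-367.8,33,1.471))
c=capture("wrist");cv2.imwrite("pics/w2.png",cv2.cvtColor(c["img"],cv2.COLOR_RGB2BGR))
for a in regions_of("long_tray",c)[:1]: print(a["confidence"],fit("long_tray",[(c,a["region"])],(449,-342),(-.1,)))
E
```

```text
t 6.7 pos [ 447.9 -368.    68.5] yawY 1.472 q6 -2.36 grip 13.1
(446.3, -367.8, 33, 1.471) [0.004 0.    0.089] [-0.001  0.001  0.001] rows 0.6
0.57 (array([ 4.48335269e+02, -3.42273823e+02, -1.06422185e-01]), np.float64(0.24514040624747102))
```

View pics/w2.png

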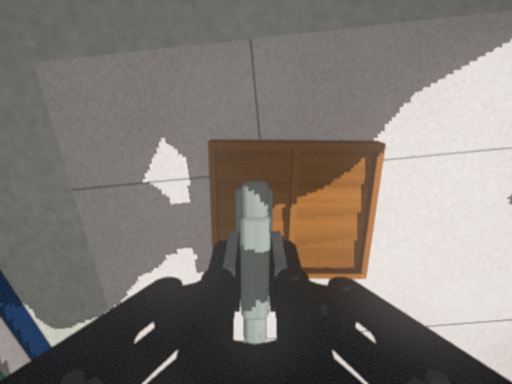

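The cleat hangs level over the left bay, with its bar tip at (190,256) and parallel to the divider at column 290. Lowering it now.

Call:
jog_arm --series "0.004 0 0.05 0 0 0 -1;0.004 0 0.075 0 0 0 -1;0.004 0 0.088 0 0 0 -1;0.004 0 0.088 0 0 0 -1;0.004 0 0.088 0 0 0 -1;0.004 0 0.088 0 0 0 -0.3;0.004 0 0.088 0 0 0 -0.3;0.004 0 0.088 0 0 0 -0.3;0.004 0 0.088 0 0 0 -0.3;0.004 0 -0.02 0 0 0 -0.3;0.004 0 -0.15 0 0 0 -0.2;0.004 0 -0.15 0 0 0 0;0.004 0 -0.15 0 0 0 0"

```text
time_s: 8.43
eef_pos: [445.2, -368.1, 126.4]
ee_rot: [-0.0, 0.05, 0.999, 0.0]
force: [0.1, 0.4, -0.3]
grip_width: 0.502
grip_force: 0.0
```

```bash
python3 - <<'E'
from plan import *
from rig import *
from h import *
plan((431.3,-141.3,128,.67),(431.3,-141.3,28,.67))
c=capture("wrist");cv2.imwrite("pics/w3.png",cv2.cvtColor(c["img"],cv2.COLOR_RGB2BGR))
for a in regions_of("cleat_a",c)[:1]: print(a["confidence"],fit("cleat_a",[(c,a["region"])],(446,-368),(-.1,)))
E
```

```text
t 8.425 pos [ 445.2 -368.1  126.4] yawY 1.471 q6 -2.36 grip 42.7
(431.3, -141.3, 128, 0.67) [ 0.091  0.561 -0.003] [ 0.    -0.001  0.51 ] rows 4.3
(431.3, -141.3, 28, 0.67) [0.091 0.56  0.247] [ 0.    -0.001  0.51 ] rows 4.3
0.74 (array([ 4.46168421e+02, -3.68403103e+02, -9.82629907e-02]), np.float64(0.04740182467274889))
```

View pics/w3.png

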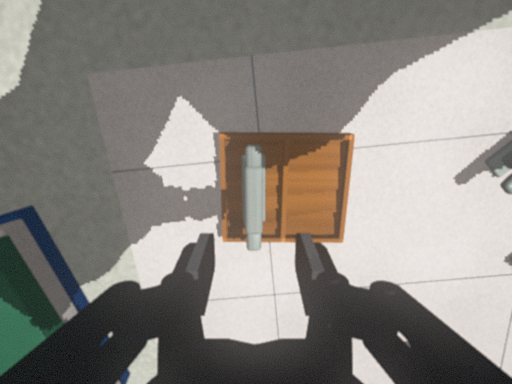

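The first cleat stands in the left bay, at pixel (195,254). On to the second.

Call:
jog_arm --series "0.091 0.561 -0.003 0 0 0.51 0;0.091 0.561 -0.003 0 0 0.51 0;0.091 0.561 -0.003 0 0 0.51 0;0.091 0.561 -0.003 0 0 0.51 0;0.091 0.561 -0.003 0 0 0.51 0;0.091 0.561 -0.003 0 0 0.51 0;0.091 0.561 -0.003 0 0 0.51 0;0.091 0.561 -0.003 0 0 0.51 0"

```text
time_s: 9.52
eef_pos: [431.6, -141.8, 128.0]
ee_rot: [-0.0, 0.436, 0.9, 0.0]
force: [0.5, 0.4, -0.2]
grip_width: 0.498
grip_force: 0.0
```

```bash
python3 - <<'E'
from plan import *
from rig import *
from h import *
c=capture("wrist")
for a in regions_of("cleat_a",c)[:1]:
    x,f=fit("cleat_a",[(c,a["region"])],(431,-141),(-.9,));print(a["confidence"],x,f)
    plan((x[0],x[1],28,x[2]+np.pi/2))
E
```

```text
0.86 [ 431.16856432 -140.03788267   -0.90026775] 0.040952790931267025
t 9.625 pos [ 431.6 -141.7  128.1] yawY 0.669 q6 -1.25 grip 42.7
(np.float64(431.1685643236684), np.float64(-140.0378826654234), 28, np.float64(0.670528580675176)) [0.004 0.002 0.25 ] [-0.    -0.    -0.001] rows 1.6
```

Call:
jog_arm --series "0.004 0.002 0.15 0 0 0 0;0.004 0.002 0.23 0 0 0 0;0.004 0.002 0.25 0 0 0 0;0.004 0.002 0.25 0 0 0 0;0.004 0.002 0.25 0 0 0 -1;0.004 0.002 0.25 0 0 0 -1;0.004 0.002 0.25 0 0 0 -1;0.004 0.002 0.25 0 0 0 -1;0.004 0.002 0.25 0 0 0 -1;0.004 0.002 0.25 0 0 0 -1;0.004 0.002 0.12 0 0 0 -1;0.004 0.002 0 0 0 0 -1;0.004 0.002 0 0 0 0 -1;0.004 0.002 0 0 0 0 -1"

```text
time_s: 11.38
eef_pos: [430.9, -139.4, 127.6]
ee_rot: [-0.001, 0.436, 0.9, 0.0]
force: [-0.5, -0.3, -2.5]
grip_width: 0.156
grip_force: 39.5
```

```bash
python3 - <<'E'
from plan import *
plan((451.4,-316.4,128,1.471),(451.4,-316.4,68,1.471))
E
```

```text
t 11.375 pos [ 430.9 -139.4  127.6] yawY 0.67 q6 -1.24 grip 13.3
(451.4, -316.4, 128, 1.471) [-0.379 -0.234 -0.001] [ 0.    -0.001 -0.51 ] rows 4.3
(451.4, -316.4, 68, 1.471) [-0.379 -0.234  0.149] [ 0.    -0.001 -0.51 ] rows 4.3
```

Call:
jog_arm --series "-0.379 -0.234 0 0 0 -0.51 -1;-0.379 -0.234 0 0 0 -0.51 -1;-0.379 -0.234 0 0 0 -0.51 -1;-0.379 -0.234 0 0 0 -0.51 -1;-0.379 -0.234 0 0 0 -0.51 -1;-0.379 -0.234 0 0 0 -0.51 -1;-0.379 -0.234 0 0 0 -0.51 -1;-0.379 -0.234 0.08 0 0 -0.51 -1;-0.379 -0.234 0.149 0 0 -0.51 -1;-0.379 -0.234 0.149 0 0 -0.51 -1;-0.379 -0.234 0.149 0 0 -0.51 -1"

```text
time_s: 12.75
eef_pos: [452.4, -317.0, 69.7]
ee_rot: [0.001, 0.05, 0.999, -0.0]
force: [-0.6, -0.3, -0.7]
grip_width: 0.155
grip_force: 39.5
```

```bash
python3 - <<'E'
from plan import *
plan((451.4,-316.4,32.5,1.471))
E
```

```text
t 12.75 pos [ 452.4 -317.    69.7] yawY 1.47 q6 -2.29 grip 13.1
(451.4, -316.4, 32.5, 1.471) [0.003 0.001 0.093] [-0.001  0.001 -0.   ] rows 0.6
```

Call:
jog_arm --series "0.003 0.001 0.05 0 0 0 -1;0.003 0.001 0.075 0 0 0 -1;0.003 0.001 0.09 0 0 0 -1;0.003 0.001 0.09 0 0 0 -1;0.003 0.001 0.09 0 0 0 -1;0.003 0.001 0.09 0 0 0 -0.3;0.003 0.001 0.09 0 0 0 -0.3;0.003 0.001 0.09 0 0 0 -0.3;0.003 0.001 0.09 0 0 0 -0.3;0.003 0.001 -0.02 0 0 0 -0.3;0.003 0.001 -0.15 0 0 0 -0.2;0.003 0.001 -0.15 0 0 0 0;0.003 0.001 -0.15 0 0 0 0"

```text
time_s: 14.38
eef_pos: [450.6, -315.9, 128.1]
ee_rot: [-0.0, 0.05, 0.999, 0.0]
force: [-0.3, -0.1, -0.4]
grip_width: 0.499
grip_force: 0.0
```

```bash
python3 - <<'E'
from plan import *
from rig import *
from h import *
c=capture("wrist")
for a in regions_of("cleat_a",c)[:2]: print(a["confidence"],fit("cleat_a",[(c,a["region"])],back(c,a["point"],30),(-.1,)))
plan((638.7,-194.1,128,1.47))
E
```

```text
0.74 (array([ 4.52208290e+02, -3.16499513e+02, -9.95027852e-02]), np.float64(0.04985951029302138))
0.74 (array([ 4.45773222e+02, -3.68975910e+02, -1.06126007e-01]), np.float64(0.06948772999053487))
t 14.475 pos [ 450.4 -315.7  127.4] yawY 1.471 q6 -2.29 grip 42.4
(638.7, -194.1, 128, 1.47) [-0.438  0.35  -0.002] [ 0.001 -0.001  0.   ] rows 3.6
```

Both cleats are in, each in its own bay. Next is the far brass hose tail.

Call:
jog_arm --series "-0.438 0.35 0 0 0 0 0;-0.438 0.35 0 0 0 0 0;-0.438 0.35 0 0 0 0 0;-0.438 0.35 0 0 0 0 0;-0.438 0.35 0 0 0 0 0;-0.438 0.35 0 0 0 0 0;-0.438 0.35 0 0 0 0 0"

```text
time_s: 15.35
eef_pos: [638.4, -195.2, 128.5]
ee_rot: [-0.0, 0.051, 0.999, 0.0]
force: [-0.4, 0.4, -0.4]
grip_width: 0.501
grip_force: 0.0
```

```bash
python3 - <<'E'
from plan import *
from rig import *
from h import *
c=capture("wrist");cv2.imwrite("pics/w4.png",cv2.cvtColor(c["img"],cv2.COLOR_RGB2BGR))
for a in regions_of("hosetail_a",c):
    w=back(c,a["point"],27);print(a["confidence"],a["point"],w)
    if a["confidence"]<.4 or abs(w[1]+194)>40: continue
    x,f=fit("hosetail_a",[(c,a["region"])],w);print(x,f)
    plan((x[0],x[1],42,1.47))
E
```

```text
0.81 [194.1, 254.1] [ 637.48290057 -194.67825295   27.        ]
[ 6.38120979e+02 -1.94727853e+02  3.25430992e-01] 0.06708482179945174
t 15.45 pos [ 638.6 -195.1  128.8] yawY 1.469 q6 -1.94 grip 42.3
(np.float64(638.1209786438806), np.float64(-194.72785251905105), 42, 1.47) [0.001 0.001 0.217] [-0. -0. -0.] rows 1.4
0.64 [5.9, 422.1] [517.12546231 -70.35819766  27.        ]
0.53 [11.7, 502.9] [525.91938406 -16.33807889  27.        ]
```

View pics/w4.png

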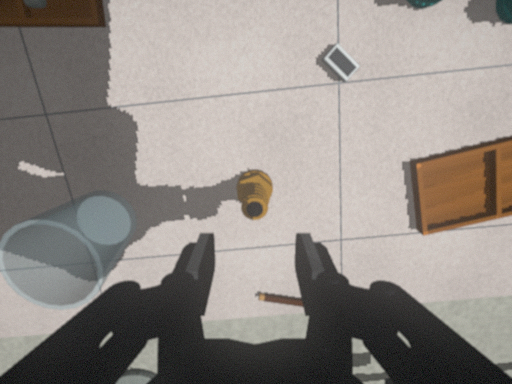

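The brass hose tail is at (195,254), centred between the jaws; the tumbler at (250,65) is clear.

Call:
jog_arm --series "0.001 0.001 0.12 0 0 0 0;0.001 0.001 0.2 0 0 0 0;0.001 0.001 0.217 0 0 0 0;0.001 0.001 0.217 0 0 0 0;0.001 0.001 0.217 0 0 0 -1;0.001 0.001 0.217 0 0 0 -1;0.001 0.001 0.217 0 0 0 -1;0.001 0.001 0.217 0 0 0 -1;0.001 0.001 0.217 0 0 0 -1;0.001 0.001 0.217 0 0 0 -1;0.001 0.001 0.12 0 0 0 -1;0.001 0.001 0 0 0 0 -1;0.001 0.001 0 0 0 0 -1;0.001 0.001 0 0 0 0 -1"

```text
time_s: 17.2
eef_pos: [638.4, -193.6, 127.7]
ee_rot: [-0.001, 0.05, 0.999, 0.0]
force: [-0.7, -0.2, -0.8]
grip_width: 0.197
grip_force: 39.2
```

```bash
python3 - <<'E'
from plan import *
plan((657.4,-19.8,128,1.47),(657.4,-19.8,80,1.47))
E
```

```text
t 17.2 pos [ 638.4 -193.6  127.7] yawY 1.471 q6 -1.94 grip 16.8
(657.4, -19.8, 128, 1.47) [-0.004  0.437 -0.   ] [ 0.    -0.001  0.   ] rows 2.8
(657.4, -19.8, 80, 1.47) [-0.004  0.437  0.12 ] [ 0.    -0.001  0.   ] rows 2.9
```

Call:
jog_arm --series "-0.004 0.437 0 0 0 0 -1;-0.004 0.437 0 0 0 0 -1;-0.004 0.437 0 0 0 0 -1;-0.004 0.437 0 0 0 0 -1;-0.004 0.437 0.06 0 0 0 -1;-0.004 0.437 0.12 0 0 0 -1;-0.004 0.437 0.12 0 0 0 -1;-0.004 0.437 0.12 0 0 0 -1"

```text
time_s: 18.2
eef_pos: [658.1, -20.9, 81.2]
ee_rot: [0.0, 0.05, 0.999, -0.0]
force: [-0.2, 0.1, -1.2]
grip_width: 0.194
grip_force: 39.3
```

```bash
python3 - <<'E'
from plan import *
from rig import *
from h import *
plan((657.4,-19.8,46.5,1.47))
c=capture("wrist");cv2.imwrite("pics/w5.png",cv2.cvtColor(c["img"],cv2.COLOR_RGB2BGR))
E
```

```text
t 18.2 pos [658.1 -20.9  81.2] yawY 1.47 q6 -1.68 grip 16.5
(657.4, -19.8, 46.5, 1.47) [0.002 0.003 0.087] [-0.  0. -0.] rows 0.6
```

View pics/w5.png

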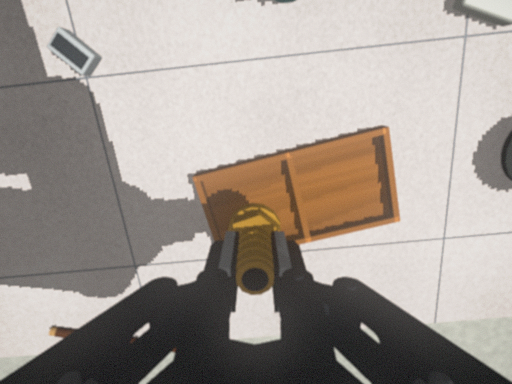

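The hose tail hangs over the left bay, with its foot at about (220,255), between the wall and the divider. Lowering.

Call:
jog_arm --series "0.002 0.001 0.05 0 0 0 -1;0.002 0.001 0.075 0 0 0 -1;0.002 0.001 0.085 0 0 0 -1;0.002 0.001 0.085 0 0 0 -1;0.002 0.001 0.085 0 0 0 -1;0.002 0.001 0.085 0 0 0 -0.2;0.002 0.001 0.085 0 0 0 -0.2;0.002 0.001 0.085 0 0 0 0;0.002 0.001 0.085 0 0 0 0;0.002 0.001 -0.02 0 0 0 0;0.002 0.001 -0.12 0 0 0 0;0.002 0.001 -0.12 0 0 0 0;0.002 0.001 -0.12 0 0 0 0"

```text
time_s: 19.88
eef_pos: [656.8, -19.6, 127.9]
ee_rot: [-0.001, 0.05, 0.999, 0.0]
force: [-0.6, -0.1, -0.3]
grip_width: 0.498
grip_force: 0.0
```

```bash
python3 - <<'E'
from plan import *
from rig import *
from h import *
c=capture("wrist");cv2.imwrite("pics/w6.png",cv2.cvtColor(c["img"],cv2.COLOR_RGB2BGR))
for a in regions_of("hosetail_a",c)[:1]: print(a["confidence"],fit("hosetail_a",[(c,a["region"])],back(c,a["point"],31)))
plan((431.7,-5.5,128,1.47))
E
```

```text
0.78 (array([5.14117048e+02, 1.32929619e+01, 2.02957377e-01]), np.float64(0.029075110702648455))
t 19.975 pos [656.6 -19.6 127.2] yawY 1.471 q6 -1.68 grip 42.2
(431.7, -5.5, 128, 1.47) [ 0.563 -0.021 -0.   ] [ 0.    -0.002  0.   ] rows 3.6
```

View pics/w6.png

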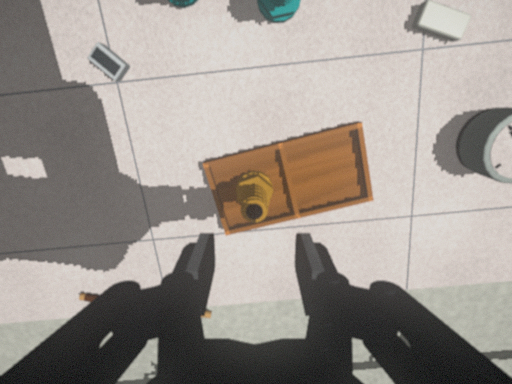

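The hose tail stands upright in the left bay at (195,254). Now the second brass one, among the turquoise ones.

Call:
jog_arm --series "0.563 -0.021 0 0 0 0 0;0.563 -0.021 0 0 0 0 0;0.563 -0.021 0 0 0 0 0;0.563 -0.021 0 0 0 0 0;0.563 -0.021 0 0 0 0 0;0.563 -0.021 0 0 0 0 0;0.563 -0.021 0 0 0 0 0"

```text
time_s: 20.85
eef_pos: [433.0, -5.7, 128.4]
ee_rot: [-0.0, 0.05, 0.999, 0.0]
force: [0.7, 0.7, 0.5]
grip_width: 0.5
grip_force: 0.0
```

```bash
python3 - <<'E'
from plan import *
from rig import *
from h import *
c=capture("wrist");cv2.imwrite("pics/w7.png",cv2.cvtColor(c["img"],cv2.COLOR_RGB2BGR))
for a in regions_of("hosetail_a",c):
    w=back(c,a["point"],27);x,f=fit("hosetail_a",[(c,a["region"])],w)
    print(a["confidence"],a["point"],x,f,c["img"][a["region"]].mean(0).round())
    if np.hypot(x[0]-432,x[1]+5)<20: plan((x[0],x[1],42,1.47))
E
```

```text
0.96 [278.0, 280.9] [5.15040330e+02 1.24960668e+01 2.48852499e-02] 0.09981621869974733 [ 65. 100.  98.]
0.69 [100.3, 285.0] [ 3.64490596e+02  2.61037693e+01 -2.32403219e-02] 0.05835885146229969 [ 74. 119. 117.]
0.64 [192.8, 250.8] [ 4.32505521e+02 -8.06652522e+00  1.49642537e-01] 0.0458150871684706 [130. 108.  77.]
t 20.95 pos [432.7  -5.6 128.4] yawY 1.471 q6 -1.76 grip 42.6
(np.float64(432.5055211805592), np.float64(-8.066525216485495), 42, 1.47) [-0.    -0.006  0.216] [ 0. -0.  0.] rows 1.4
```

View pics/w7.png

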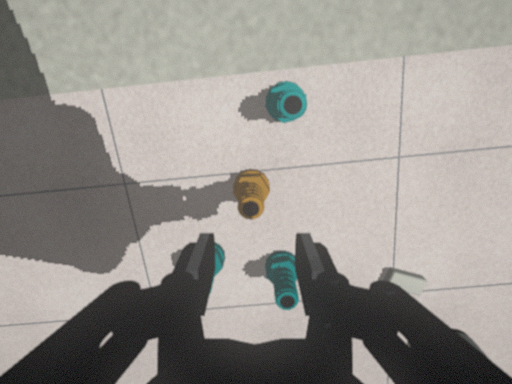

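The brass hose tail is at (193,251). The turquoise ones at (100,287), (278,283) and (258,213) are clear of the 71 mm jaw span.

Call:
jog_arm --series "0 -0.005 0.12 0 0 0 0;0 -0.005 0.2 0 0 0 0;0 -0.005 0.216 0 0 0 0;0 -0.005 0.216 0 0 0 0;0 -0.005 0.216 0 0 0 -1;0 -0.005 0.216 0 0 0 -1;0 -0.005 0.216 0 0 0 -1;0 -0.005 0.216 0 0 0 -1;0 -0.005 0.216 0 0 0 -1;0 -0.005 0.216 0 0 0 -1;0 -0.005 0.12 0 0 0 -1;0 -0.005 0 0 0 0 -1;0 -0.005 0 0 0 0 -1;0 -0.005 0 0 0 0 -1"

```text
time_s: 22.7
eef_pos: [431.6, -7.4, 128.1]
ee_rot: [-0.0, 0.05, 0.999, 0.0]
force: [1.2, 1.3, -0.6]
grip_width: 0.194
grip_force: 39.4
```

```bash
python3 - <<'E'
from plan import *
plan((647.2,43.2,128,1.73),(647.2,43.2,80,1.73))
E
```

```text
t 22.7 pos [431.6  -7.4 128.1] yawY 1.471 q6 -1.76 grip 16.5
(647.2, 43.2, 128, 1.73) [-0.524  0.18  -0.   ] [ 0.    -0.001 -0.165] rows 3.5
(647.2, 43.2, 80, 1.73) [-0.524  0.18   0.12 ] [ 0.    -0.001 -0.165] rows 3.6
```

Call:
jog_arm --series "-0.524 0.18 0 0 0 -0.165 -1;-0.524 0.18 0 0 0 -0.165 -1;-0.524 0.18 0 0 0 -0.165 -1;-0.524 0.18 0 0 0 -0.165 -1;-0.524 0.18 0 0 0 -0.165 -1;-0.524 0.18 0.06 0 0 -0.165 -1;-0.524 0.18 0.12 0 0 -0.165 -1;-0.524 0.18 0.12 0 0 -0.165 -1;-0.524 0.18 0.12 0 0 -0.165 -1"

```text
time_s: 23.82
eef_pos: [647.7, 43.0, 81.3]
ee_rot: [0.0, -0.079, 0.997, -0.0]
force: [-0.5, 0.9, -1.0]
grip_width: 0.199
grip_force: 39.4
```

```bash
python3 - <<'E'
from plan import *
plan((647.2,43.2,46,1.73))
E
```

```text
t 23.825 pos [647.7  43.   81.3] yawY 1.73 q6 -1.84 grip 16.9
(647.2, 43.2, 46, 1.73) [0.001 0.001 0.088] [-0.  0. -0.] rows 0.6
```

Call:
jog_arm --series "0.001 0 0.05 0 0 0 -1;0.001 0 0.075 0 0 0 -1;0.001 0 0.085 0 0 0 -1;0.001 0 0.085 0 0 0 -1;0.001 0 0.085 0 0 0 -1;0.001 0 0.085 0 0 0 -0.2;0.001 0 0.085 0 0 0 -0.2;0.001 0 0.085 0 0 0 0;0.001 0 0.085 0 0 0 0;0.001 0 -0.02 0 0 0 0;0.001 0 -0.12 0 0 0 0;0.001 0 -0.12 0 0 0 0.5;0.001 0 -0.12 0 0 0 1"

```text
time_s: 25.45
eef_pos: [647.0, 43.1, 127.9]
ee_rot: [-0.001, -0.079, 0.997, 0.0]
force: [-0.4, 0.7, -0.7]
grip_width: 0.9
grip_force: 0.0
```

```bash
python3 - <<'E'
from plan import *
from rig import *
from h import *
c=capture("wrist");cv2.imwrite("pics/w8.png",cv2.cvtColor(c["img"],cv2.COLOR_RGB2BGR))
plan((635.7,181.8,128,1.73))
E
```

```text
t 25.5 pos [646.8  43.1 127.4] yawY 1.73 q6 -1.84 grip 83.1
(635.7, 181.8, 128, 1.73) [-0.027  0.347 -0.001] [ 0.    -0.001 -0.   ] rows 2.2
```

View pics/w8.png

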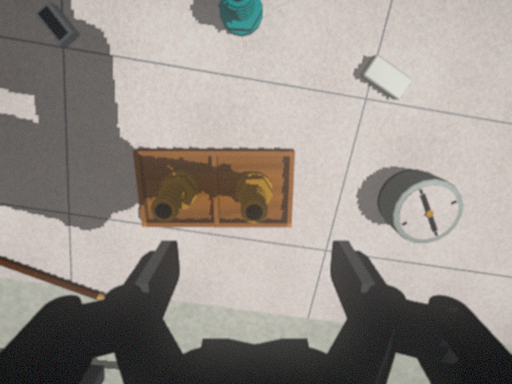

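Both hose tails stand in their bays, at (195,175) and (195,254). The compass is at about (205,420).

Call:
jog_arm --series "-0.027 0.347 0 0 0 0 1;-0.027 0.347 0 0 0 0 1;-0.027 0.347 0 0 0 0 1;-0.027 0.347 0 0 0 0 1;-0.027 0.347 0 0 0 0 1;-0.027 0.347 0 0 0 0 1"

```text
time_s: 26.25
eef_pos: [636.4, 180.4, 128.5]
ee_rot: [-0.0, -0.078, 0.997, -0.0]
force: [-0.5, -0.1, 0.1]
grip_width: 1.001
grip_force: 0.0
```

```bash
python3 - <<'E'
from plan import *
from rig import *
from h import *
c=capture("wrist");cv2.imwrite("pics/w9.png",cv2.cvtColor(c["img"],cv2.COLOR_RGB2BGR))
for a in regions_of("compass",c)[:1]:
    x,f=fit("compass",[(c,a["region"])],back(c,a["point"],17));print(x,f)
    plan((x[0],x[1],25,1.73))
E
```

```text
[6.37276121e+02 1.80538223e+02 1.04251688e-01] 0.06860770133766181
t 26.35 pos [636.3 180.9 128.7] yawY 1.729 q6 -1.63 grip 85.0
(np.float64(637.276121214611), np.float64(180.53822282473106), 25, 1.73) [-0.002 -0.001  0.259] [-0.    -0.    -0.001] rows 1.7
```

View pics/w9.png

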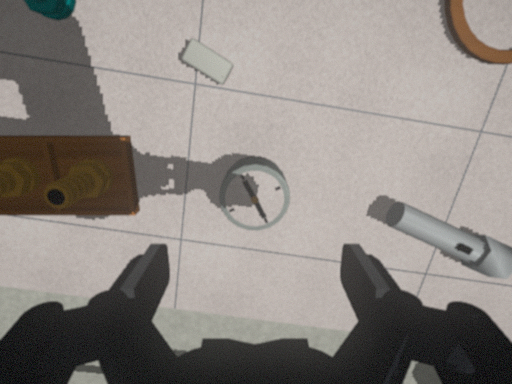

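The compass is centred at (195,254). The torch at (210,395) is clear.

Call:
jog_arm --series "-0.001 0 0.15 0 0 0 1;-0.001 0 0.24 0 0 0 1;-0.001 0 0.26 0 0 0 1;-0.001 0 0.26 0 0 0 1;-0.001 0 0.26 0 0 0 -0.2;-0.001 0 0.26 0 0 0 -0.2;-0.001 0 0.26 0 0 0 -0.2;-0.001 0 0.26 0 0 0 -0.2;-0.001 0 0.26 0 0 0 -0.2;-0.001 0 0.26 0 0 0 -0.2;-0.001 0 0.2 0 0 0 -0.2;-0.001 0 0.1 0 0 0 -0.2;-0.001 0 0 0 0 0 -0.2;-0.001 0 0 0 0 0 -0.2;-0.001 0 0 0 0 0 -0.2" --grip_force 50

```text
time_s: 28.22
eef_pos: [636.0, 181.9, 127.9]
ee_rot: [-0.001, -0.079, 0.997, -0.0]
force: [-0.6, -0.5, -3.1]
grip_width: 0.637
grip_force: 53.3
```

```bash
python3 - <<'E'
from plan import *
plan((456.8,344.1,128,1.73),(456.8,344.1,65,1.73))
E
```

```text
t 28.225 pos [636.  181.9 127.9] yawY 1.73 q6 -1.63 grip 54.2
(456.8, 344.1, 128, 1.73) [0.378 0.471 0.   ] [ 0.    -0.001 -0.   ] rows 3.9
(456.8, 344.1, 65, 1.73) [0.378 0.471 0.158] [ 0.    -0.001 -0.   ] rows 4.0
```

Call:
jog_arm --series "0.378 0.471 0 0 0 0 -0.2;0.378 0.471 0 0 0 0 -0.2;0.378 0.471 0 0 0 0 -0.2;0.378 0.471 0 0 0 0 -0.2;0.378 0.471 0 0 0 0 -0.2;0.378 0.471 0 0 0 0 -0.2;0.378 0.471 0.08 0 0 0 -0.2;0.378 0.471 0.158 0 0 0 -0.2;0.378 0.471 0.158 0 0 0 -0.2;0.378 0.471 0.158 0 0 0 -0.2"

```text
time_s: 29.48
eef_pos: [458.4, 343.8, 66.5]
ee_rot: [0.001, -0.079, 0.997, 0.0]
force: [0.2, 0.3, -1.1]
grip_width: 0.639
grip_force: 53.6
```

```bash
python3 - <<'E'
from plan import *
from rig import *
from h import *
c=capture("wrist");cv2.imwrite("pics/w10.png",cv2.cvtColor(c["img"],cv2.COLOR_RGB2BGR))
S0=capture("top")
r=[a for a in regions_of("round_holder",S0)]
print([a["confidence"] for a in r]);print([fit("round_holder",[(S0,a["region"])],(457,344)) for a in r[:1]])
plan((456.8,344.1,25,1.73))
E
```

```text
[0.68]
[(array([4.58714891e+02, 3.38747395e+02, 1.27851319e-02]), np.float64(0.8454451745909033))]
t 29.625 pos [458.1 344.1  66.7] yawY 1.73 q6 -1.29 grip 54.5
(456.8, 344.1, 25, 1.73) [0.003 0.    0.104] [ 0.     0.001 -0.   ] rows 0.7
```

View pics/w10.png

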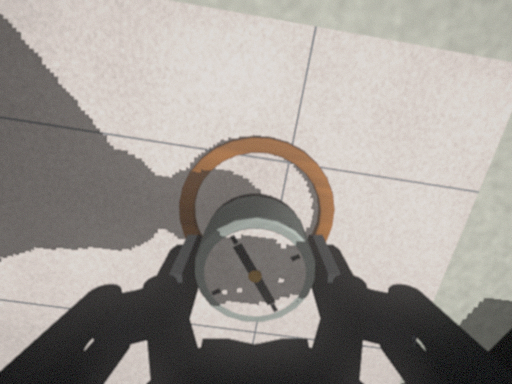

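The compass hangs level, centred side to side over the ring (columns 256 and 256). Lowering.

Call:
jog_arm --series "0.002 0 0.06 0 0 0 -0.2;0.002 0 0.09 0 0 0 -0.2;0.002 0 0.101 0 0 0 -0.2;0.002 0 0.101 0 0 0 -0.2;0.002 0 0.101 0 0 0 -0.2"

```text
time_s: 30.25
eef_pos: [456.4, 343.9, 26.7]
ee_rot: [-0.0, -0.08, 0.997, -0.0]
force: [-7.0, -4.2, 10.3]
grip_width: 0.635
grip_force: 54.5
```

```bash
python3 - <<'E'
from plan import *
plan();s=sense();print(s["force"])
E
```

```text
t 30.25 pos [456.4 343.9  26.7] yawY 1.73 q6 -1.29 grip 54.0
[-7.02961685 -4.22822412 10.27643104]
```

Call:
jog_arm --series "0.002 0 0 0 0 0 0;0.002 0 0 0 0 0 0.6;0.002 0 0 0 0 0 0.6;0.002 0 0 0 0 0 0.6;0.002 0 0 0 0 0 0.6;0.002 0 -0.02 0 0 0 0.6;0.002 0 -0.1 0 0 0 0.8;0.002 0 -0.16 0 0 0 1;0.002 0 -0.16 0 0 0 1;0.002 0 -0.16 0 0 0 1"

```text
time_s: 31.5
eef_pos: [455.4, 343.6, 88.4]
ee_rot: [-0.001, -0.079, 0.997, -0.0]
force: [-0.9, 0.2, -1.0]
grip_width: 1.0
grip_force: 0.0
```

```bash
python3 - <<'E'
from plan import *
from rig import *
from h import *
plan()
c=capture("wrist");cv2.imwrite("pics/w11.png",cv2.cvtColor(c["img"],cv2.COLOR_RGB2BGR))
for l in("compass","round_holder"):
  for a in regions_of(l,c)[:1]: print(l,fit(l,[(c,a["region"])],(457,344)))
E
```

```text
t 31.5 pos [455.4 343.6  88.4] yawY 1.73 q6 -1.29 grip 85.0
compass (array([4.56143391e+02, 3.44048541e+02, 1.83131957e-01]), np.float64(0.061821532728451034))
round_holder (array([4.56814759e+02, 3.45291058e+02, 1.69067936e-01]), np.float64(0.012929258963473633))
```

View pics/w11.png

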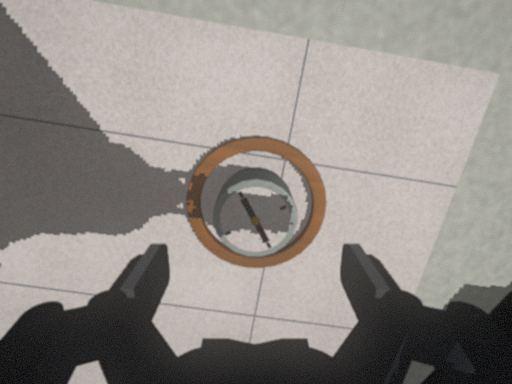

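The compass stands in the ring at (215,255). Now I back off and do a last check of the whole table.

Call:
jog_arm --series "0 0 -0.3 0 0 0 1;0 0 -0.3 0 0 0 1;0 0 -0.3 0 0 0 1;0 0 -0.3 0 0 0 1;0 0 -0.3 0 0 0 1;0 0 -0.3 0 0 0 1"

```text
time_s: 32.4
eef_pos: [455.5, 343.6, 208.0]
ee_rot: [-0.001, -0.079, 0.997, -0.0]
force: [-0.5, 0.3, 0.3]
grip_width: 1.0
grip_force: 0.0
```

```bash
python3 - <<'E'
from rig import *
import cv2
a=capture("scene")["img"][130:384,70:400];cv2.imwrite("pics/end.png",cv2.cvtColor(cv2.resize(a,(780,600),interpolation=cv2.INTER_CUBIC),cv2.COLOR_RGB2BGR))
E
```

```text
(no output)
```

View pics/end.png

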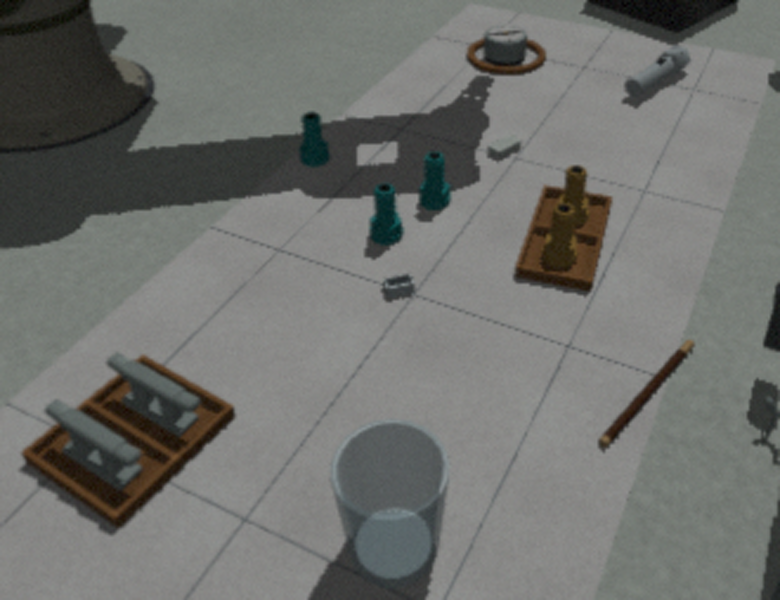

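The cleats (90,445 and 155,395), the hose tails (560,240 and 575,195) and the compass (505,45) are all in place. The tumbler and the turquoise look-alikes have not moved.

```bash
python3 -c "
from rig import *
print(finish_job())"
```

```text
the job is handed in; nothing more can be done
None
```

The job is handed in at about 32 s of the 112 s allowed: the last pictures show both cleats, both brass hose tails and the compass in their trays and holder, with the tumbler and the turquoise look-alikes left where they were.

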